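Bolt the flame-kit chest

TASK

The candle lesson is over: lock the blue flame-kit chest. Swing its lid down with the bolt still drawn back, then keep the lid gently pressed against its springy seal while you slide the red-knobbed bolt across until its tip is fully home, bearing on the springy buffer hidden inside the keeper, without forcing lid or bolt; let go, and leave the glassware, tea lights and lighter where they are.

Things in the scene. Friction and masses are not known exactly. Their poses are not given: they have to be found in the camera images.
- chest: blue flame-kit chest, fixed, 190 mm deep (x), 300 wide (y), 100 high; origin at the centre of its underside. Own x points from the lid's front edge to its hinge (away from the robot), own y along the bolt's travel to the keeper, z up. Walls 10 to 12 mm. Its top from y = 76 to 150 mm is a fixed deck carrying the keeper; the lid covers the rest, flush with the deck when right down
- rim: the chest's front wall, 12 mm thick, 90 mm high, origin at the middle of its foot; the lid's underside lands on its top edge when pressed right down
- lid: white lid, 190 mm from hinge to front edge, 215 wide, 10 thick; origin on the hinge line at the far rim, mid-thickness, 95 mm up. Own axes equal the chest's when flush; it opens by turning about own +y, front edge rising. Starts 0.5 to 0.95 rad open and stays where left (stiff hinge: 1 to 6 N at the front edge moves it)
- seal: black springy rubber strip along the front wall; origin at its top centre, 11 mm above the wall when free. The lid comes to rest on it about 0.06 rad short of flush; from there it pushes back with 5 N, rising to 10 N with the lid flush (at the bolt's knob, with the hinge's friction, about 12 to 16 N presses the lid flush), and it lifts the lid again when let go
- lid_hinge (a point): point on the hinge line = origin of the lid
- lid_corner (a point): bare spot on the lid's upper face, 14 mm from the front edge, 95 mm to the -y side of the chest's centre line, clear of the bolt: a place to press it down. In the lid's frame at (-176, -95, +5) mm
- bolt: steel bolt, 12 mm round bar 200 mm long, rounded tip, along own y in two guides on the lid's face (guide tops 22 mm above the face), 50 mm behind the front edge, axis 12 mm above the face. Origin at the tip's end; slides along own +y against about 4 N of friction, and stays where left. Fully back, its tip is 30 mm short of the keeper's mouth; it starts 0 to 12 mm out from there
- bolt_tip (a point): the very end of the bolt's tip, on its axis
- knob_top (a point): top centre of the bolt's upright red knob: 14 mm round, top 46 mm above the bolt's axis (58 mm above the lid's face), 103 mm behind the tip; in the lid's frame 140 mm in front of the hinge line and 63 mm above it. Its upper 34 mm are free on all sides: pinch it along the chest's x, push it, or press on it, which presses the lid down
- keeper: closed steel keeper on the deck, 30 (x) x 60 (y) mm, 27.5 high, open only at its mouth. Inside, out of sight, a springy buffer stops the bolt 16 to 44 mm beyond the mouth, set differently each time: it can only be felt. It gives 2 mm at 4 N per mm, then is solid. Pushed onto it with 5 to 10 N, the tip stays pressed on it by friction. Origin on the deck, at the mouth
- keeper_mouth (a point): centre of the keeper's mouth, on the bolt's axis when the lid is flush; axes as the chest's
- bridge: the keeper's roof, 8 mm thick, over the bolt's path from the mouth inwards; origin at the mouth, mid-thickness. With the lid flush the bolt passes under it with 1.5 mm to spare; with the lid only resting on its seal the tip butts against its edge. The round tip can wedge in under it when the lid is within about 2 mm of flush at the bolt
- foil_board: foil-covered board, fixed, 200 x 160 x 5 mm, carrying two tea lights
- tall_glass: bystander: open clear glass cylinder, 68 mm across, 170 mm tall; origin at the centre of its underside
- jar_a: bystander: lidded glass jar, 60 mm across, 75 mm tall, white cap; origin at the centre of its underside
- jar_b: bystander: the same jar with a red cap; origin at the centre of its underside
- tealight_a: bystander: tea light in an aluminium cup, 38 mm across, 16 mm tall, on the foil board at the right; origin at the centre of its underside
- tealight_b: bystander: a second tea light on the foil board; origin at the centre of its underside
- tealight_c: bystander: a third tea light; it stands on the chest's fixed deck, behind the keeper; origin at the centre of its underside
- lighter: bystander: pink stick lighter lying on the table, about 220 mm long, 20 mm tall; origin under the front end of its grip

How it is judged:
On the way:
1. the lid has been brought down onto its seal (within 0.08 rad of flush) with the bolt's tip still at least 5 mm short of the keeper's mouth (angle between lid's own z axis and vertical below 0.08 rad and y of bolt_tip in the frame of keeper_mouth below -0.005 m), for 0.1 s.
At the end, for the whole second after the job is handed in: the bolt's tip is at least 14 mm inside the keeper and still bears on its hidden buffer (over 1.5 N), the lid is held within 0.025 rad of flush, bolt and lid at rest and let go (contact force between bolt and keeper above 1.5 N and y of bolt_tip in the frame of keeper_mouth above 0.014 m and angle between lid's own z axis and vertical below 0.025 rad and linear speed of each of bolt, lid below 0.01 m/s); the robot touches nothing.
It fails at once if the bolt is forced: it presses on the keeper's buffer or on the keeper's roof with more than 15 N (contact force between bolt and keeper above 15 N or contact force between bolt and bridge above 15 N).
It fails at once if the lid is slammed or crushed: it presses on the chest's front wall with more than 25 N (beyond what the seal takes) (contact force between lid and rim above 25 N).
It fails at once if a bystander (glassware, tea light, lighter) is moved by more than 30 mm (distance of any of tall_glass, jar_a, jar_b, tealight_a, tealight_b, tealight_c, lighter from where it was at the start of the episode above 0.03 m).
It also fails if it takes over 72 s, if anything falls off the work surface, if the arm or the gripper's body presses on something with over 40 N, if the wrist force passes 120 N, or if a joint passes its speed limit or range.

ROBOT

A 6-joint arm with a two-finger parallel gripper is mounted at the origin on the work surface. World frame = base frame: x ahead of the robot, y to its left, z up, the work surface at z = 0. Lengths are in m, angles in rad, forces in N, time in s.
With the tool pointing down it reaches from about 0.3 to 0.95 m from the base axis. Payload 3.1 kg.
Tool frame: the origin (TCP) lies on the front face of the gripper's body, between the roots of the fingers; the fingertips stand 73 mm ahead of it and the grasp point (between the pads) lies 54 mm ahead of it; z points along the fingers, y is the direction in which the jaws open and shut (so a half turn about z gives the same grasp; the last joint's range is limited). The gripper opens to 85 mm and grips with 20 to 120 N. Pads are 22 mm wide; open, the fingers measure 114 mm over their backs; the gripper's body (76 mm by 85 mm) begins 54 mm behind the grasp point. The pads swing forward as they close: fully open they stand 13 mm farther back than shut.
Start: joints at [-1.28, 0.308, 1.634, -0, 1.2, -0.07], TCP at [0.221, -0.585, 0.304] pointing down, gripper open.
Joint ranges: [-3.06, 3.06], [-0.79, 1.96], [0.05, 2.63], [-1.19, 4.34], [0.05, 2.64], [-2.94, 2.94]. Speed limits (rad/s): [2.79, 2.79, 3.14, 3.14, 3.14, 3.14].

INTERFACE

Orientations are given as a rotation vector (axis times angle).
In Python, from station import r gives the robot as it stands.
- The arm moves only by the tool send_rows, never from a script. Its argument "commands" is text: rows parted by semicolons, each of 7 numbers parted by spaces: the shift along the tool's x, y, z in cm, then the turn, a rotation vector about the tool's x, y, z in degrees, then the closure in counts, from 0 (fully open) to 255 (shut). In form: tx ty tz rx ry rz grip; .... A call has 1 to 10 rows; each row is the pose to reach, as a shift and turn from the pose commanded when the call began, along the tool's axes at that moment; what a row does not reach only later rows make up. A row lasts 1/8 s, in which the tool goes at most 62.5 mm and 10.7 degrees, less where a joint would pass 70% of its speed; a pose out of reach is approached as far as the arm can. A call with a gripper value outside its range is refused whole. The fingers move at their own pace and stop on an object; the grip force is fixed at half the most. Time passes only in rows, so rows that repeat a pose let the fingers close. It gives the time, the measured TCP pose, the force and the opening at its end, in the units of the state.
- r.state(): the state, without advancing time (a new reading comes with each control period).
- r.read_camera(name): name is "scene" or "top" or "wrist"; returns the picture (384x512x3 uint8, red, green, blue); there is no depth.
- r.get_calibration(name): a dict with "fx", "fy", "cx", "cy" (pixels), "origin" and "orientation" of the camera in the world. Camera axes: x right, y down, z forward; pixel columns grow to the right and rows downward; lengths in m; the calibration is good to about 2 mm. A picture is of the moment at which its call begins: read the wrist's pose just before it. get_calibration takes no time and is no camera call; for the wrist camera it gives the pose at the moment of the call.
- r.job_done(): hands the job in, once; it reports no verdict.
The state is a dict: "t": time; "joint_positions": joint angles; "joint_velocities": joint speeds; "effort": joint torques, N m; "eef_pos": TCP position; "tcp_rot": TCP orientation; "force": force on the tool from outside, world axes, zero at the start; "wrist_torque": the same for the moment, N m; "gripper_width": opening from 0.0 (shut) to 1.0 (fully open).
Only numpy, scipy, OpenCV 4.12 (cv2) and the standard library are available. Lean on these libraries where they do the work, as an engineer would, in place of code of your own. Each camera call takes 0.05 s, during which the arm holds its last target. There are 200 camera calls.

## Working session

There is one attempt and no reset: what is moved stays moved. The work goes in short steps, Python scripts to look and compute and a tool call to move; the robot and the scene stay as the last step left them, time stands still between calls to the robot, and variables do not carry over. Pictures are saved under pics/ and viewed, about 8 in all and at most 12, crops included, and the job is handed in when it is done.

Besides the shell and the picture viewer there is one more tool, called after "Call:" as name(argument=value, ...), one argument or row to a line, values as JSON. send_rows: Moves the arm, as the interface text tells. Its arguments: {"type":"object","properties":{"commands":{"type":"string"}},"required":["commands"]}

```bash
ls; mkdir -p pics; cat > h.py <<'E'
import numpy as np, cv2
from scipy.spatial.transform import Rotation as R
from station import r
def Rm(o):
    o=np.array(o,float)
    return o if o.shape==(3,3) else (R.from_rotvec(o).as_matrix() if o.size==3 else R.from_quat(o).as_matrix())
def snap(n,f):
    c=r.get_calibration(n); im=np.array(r.read_camera(n)); cv2.imwrite('pics/'+f,im[:,:,::-1]); return im,c
def ray(c,u,v):
    d=Rm(c['orientation'])@np.array([(u-c['cx'])/c['fx'],(v-c['cy'])/c['fy'],1]); return np.array(c['origin']),d
def onz(c,u,v,z):
    o,d=ray(c,u,v); return o+d*(z-o[2])/d[2]
def proj(c,p):
    q=Rm(c['orientation']).T@(np.array(p)-np.array(c['origin'])); return np.array([c['fx']*q[0]/q[2]+c['cx'],c['fy']*q[1]/q[2]+c['cy']])
E
python3 - <<'E'
from h import *
s=r.state(); print(s)
a,c1=snap('scene','s1.png'); b,c2=snap('top','t1.png'); print(c1,c2)
cv2.imwrite('pics/st1.png',np.vstack([cv2.resize(x,(400,300)) for x in (a,b)])[:,:,::-1])
E
```

```text
pics
{'t': 0.0, 'joint_positions': array([-1.27970622e+00,  3.09024832e-01,  1.63520975e+00,  2.08043452e-05,
        1.19971646e+00, -6.96834566e-02]), 'joint_velocities': array([-1.55362823e-04, -1.60175869e-03,  2.13391073e-04, -4.06345037e-06,
        3.56066391e-04,  7.20434873e-04]), 'effort': array([-5.35275431e-04, -4.15254843e+01, -2.76666409e+01, -2.71772651e-04,
        1.01763508e-02, -4.54325729e-06]), 'eef_pos': array([ 0.22041984, -0.58412664,  0.3026235 ]), 'tcp_rot': array([-3.08831243e+00, -5.63200835e-01,  3.78730393e-04]), 'force': array([ 0.45297484,  0.93530457, -0.2966789 ]), 'wrist_torque': array([-0.01568445, -0.00523815,  0.00234287]), 'gripper_width': 0.9993773006893029}
{'fx': 456.3823505287289, 'fy': 456.3823505287289, 'cx': 254.33860588006192, 'cy': 191.3501454700998, 'origin': array([ 1.11865576, -0.99229267,  0.92498   ]), 'orientation': array([-2.11099827, -0.62221632,  0.30319726])} {'fx': 348.1663322944393, 'fy': 348.1663322944393, 'cx': 254.13958717985793, 'cy': 187.406700440803, 'origin': array([ 0.4194904 , -0.00885322,  1.12034405]), 'orientation': array([-2.20414888,  2.1756675 , -0.12287541])}
```

```bash
echo
```

```text
(no output)
```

View pics/s1.png

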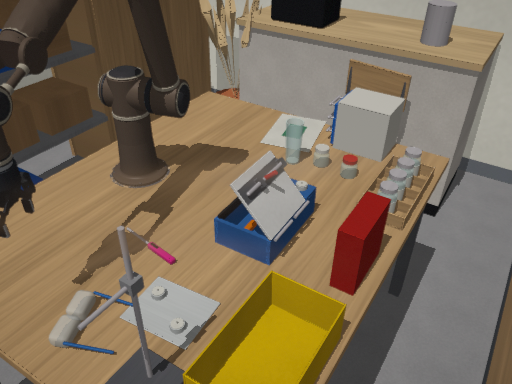

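View pics/t1.png

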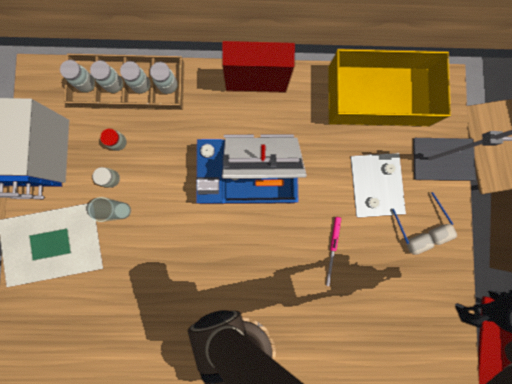

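The scene view shows the open chest in mid-table. The top view has the chest at about (195–300, 135–203), with image up = +x and left = +y. The keeper is near (207,185), tealight_c at (207,150), and the red knob at (263,152).

```bash
python3 - <<'E'
from h import *
im=cv2.imread('pics/t1.png'); c=r.get_calibration('top')
cv2.imwrite('pics/c1.png',cv2.resize(im[120:220,180:320],None,fx=5.7,fy=5.7,interpolation=cv2.INTER_CUBIC))
hsv=cv2.cvtColor(im,cv2.COLOR_BGR2HSV)
m=cv2.inRange(hsv,(105,120,40),(125,255,255)); m[:, :180]=0;m[:,320:]=0;m[:120]=0;m[225:]=0
ys,xs=np.nonzero(m); print(xs.min(),xs.max(),ys.min(),ys.max())
hull=cv2.convexHull(np.c_[xs,ys]); 
for p in cv2.approxPolyDP(hull,2,True)[:,0]: print(p,onz(c,*p,0.1),onz(c,*p,0))
m2=cv2.inRange(hsv,(0,150,60),(6,255,255))[120:220,180:320]; ys,xs=np.nonzero(m2); print(xs.min()+180,xs.max()+180,ys.min()+120,ys.max()+120)
im=cv2.imread('pics/s1.png')
cv2.imwrite('pics/c2.png',cv2.resize(im[145:265,205:325],None,fx=5,fy=5,interpolation=cv2.INTER_CUBIC))
E
```

```text
197 297 140 202
[297 201] [ 0.46913423 -0.16180775  0.1       ] [ 0.47399963 -0.17679823  0.        ]
[197 202] [0.46237372 0.13114288 0.1       ] [0.46657655 0.14486336 0.        ]
[198 140] [0.64616577 0.13294082 0.1       ] [0.66838135 0.14683751 0.        ]
[223 140] [0.64748814 0.05899802 0.1       ] [0.66983332 0.06564786 0.        ]
[296 178] [ 0.53717744 -0.15875096  0.1       ] [ 0.54871149 -0.17344186  0.        ]
255 280 145 185
```

View pics/c1.png

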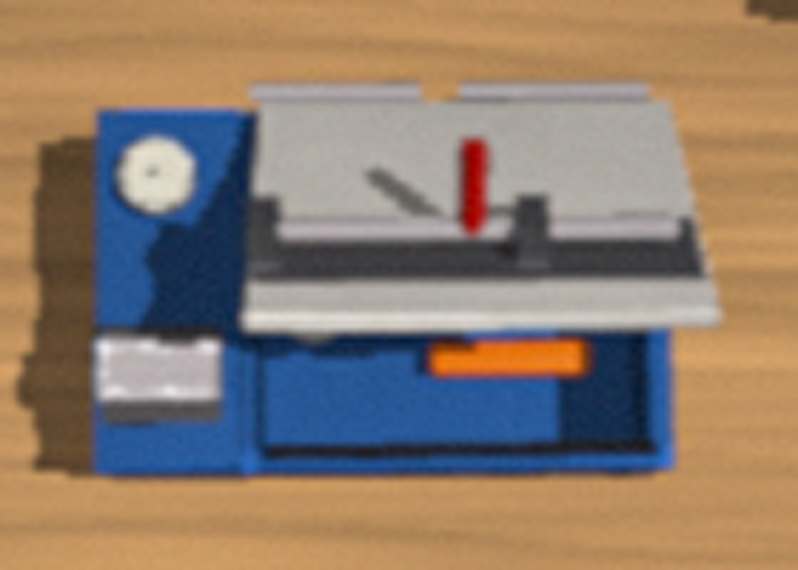

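View pics/c2.png

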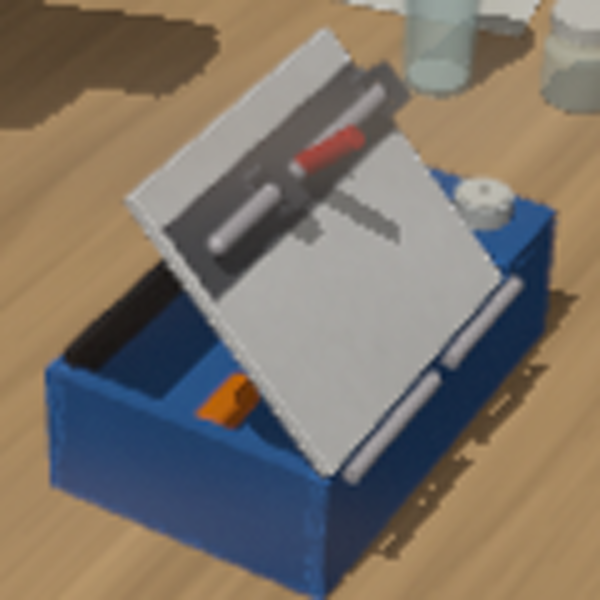

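Crops: the keeper is at crop 1 (97–220, 338–420), the knob at (473, 140–230), and the lid's front edge at row ~328. The chest is nearly aligned with the world axes. Now the chest pose, lid angle and knob.

```bash
cat >> h.py <<'E'
def rows(p,ax_y,tilt=0):
    """print shift(cm)/turn(deg) from measured pose to TCP p, tool down, tool y along ax_y"""
    s=r.state(); T=Rm(s['tcp_rot']); z=np.array([0,0,-1.]); y=np.array(ax_y)/np.linalg.norm(ax_y); x=np.cross(y,z)
    G=R.from_rotvec(tilt*y_chest).as_matrix()@np.c_[x,y,z] if tilt else np.c_[x,y,z]
    print('t',s['t'],'shift cm',np.round(T.T@(np.array(p)-s['eef_pos'])*100,2),'turn',np.round(np.degrees(R.from_matrix(T.T@G).as_rotvec()),2))
E
python3 - <<'E'
from h import *
from scipy.optimize import brentq
c=r.get_calibration('top')
f=lambda u,v,z:onz(c,(u+.5)/5.7-.5+180,(v+.5)/5.7-.5+120,z)
for p in [(95,472),(672,469),(97,109),(248,109)]: print(p,f(*p,.1))
FL,FR,BL=f(95,472,.1),f(672,469,.1),f(97,109,.1)
yd=FL-FR; yaw=np.arctan2(-yd[0],yd[1]); print('yaw',yaw,np.linalg.norm(yd),np.linalg.norm(BL-FL))
X=np.array([np.cos(yaw),np.sin(yaw),0]);Y=np.array([-np.sin(yaw),np.cos(yaw),0])
o=(FL+FR)/2+X*.095; o2=BL-X*.095-Y*.15; print('centre',o,o2)
o=(o+o2)/2;o[2]=0
h=o+X*.095+[0,0,.095]
def lidp(d,y,zz,a): return h+Y*y+(-X*d*np.cos(a)+np.array([0,0,d*np.sin(a)]))+zz*(X*np.sin(a)+np.array([0,0,np.cos(a)]))
# front edge at upper-face? visible lowest row = front-lower edge
px=lambda u,v:np.array([(u+.5)/5.7-.5+180,(v+.5)/5.7-.5+120])
for a in np.arange(.45,1.0,.05):
    q=[proj(c,lidp(.19,.076,-.005,a)),proj(c,lidp(.19,-.139,-.005,a)),proj(c,lidp(.19,.076,.005,a)),proj(c,lidp(.14,0,.063,a)),proj(c,lidp(.14,0,.03,a))]
    print(round(a,2),np.round([((z-[180,120])+.5)*5.7 for z in q],0).tolist())
s=r.state();print(Rm(s['tcp_rot']))
np.save('pose.npy',[*o,yaw])
E
```

```text
(95, 472) [0.46119359 0.13328032 0.1       ]
(672, 469) [ 0.46659713 -0.16323543  0.1       ]
(97, 109) [0.64997355 0.13715827 0.1       ]
(248, 109) [0.65138314 0.05878782 0.1       ]
yaw 0.0182214456853069 0.2965649766099545 0.1888197900835596
centre [ 0.55887959 -0.01324661  0.1       ] [ 0.55772239 -0.01454777  0.1       ]
0.45 [[228.0, 431.0], [677.0, 429.0], [227.0, 421.0], [387.0, 264.0], [387.0, 303.0]]
0.5 [[227.0, 421.0], [680.0, 419.0], [225.0, 410.0], [387.0, 249.0], [387.0, 292.0]]
0.55 [[225.0, 411.0], [682.0, 409.0], [224.0, 398.0], [387.0, 234.0], [387.0, 280.0]]
0.6 [[224.0, 399.0], [685.0, 397.0], [223.0, 385.0], [387.0, 219.0], [387.0, 268.0]]
0.65 [[223.0, 386.0], [687.0, 384.0], [222.0, 371.0], [387.0, 203.0], [387.0, 255.0]]
0.7 [[222.0, 372.0], [689.0, 370.0], [220.0, 356.0], [387.0, 187.0], [387.0, 242.0]]
0.75 [[221.0, 357.0], [692.0, 355.0], [219.0, 340.0], [387.0, 170.0], [387.0, 228.0]]
0.8 [[219.0, 341.0], [694.0, 339.0], [218.0, 323.0], [387.0, 153.0], [387.0, 214.0]]
0.85 [[218.0, 324.0], [696.0, 323.0], [217.0, 306.0], [387.0, 136.0], [387.0, 199.0]]
0.9 [[217.0, 307.0], [698.0, 305.0], [216.0, 287.0], [387.0, 119.0], [387.0, 184.0]]
0.95 [[216.0, 288.0], [700.0, 287.0], [215.0, 268.0], [387.0, 101.0], [387.0, 169.0]]
[[ 9.35617073e-01  3.53016049e-01 -6.01260797e-04]
 [ 3.53016532e-01 -9.35614951e-01  1.99803706e-03]
 [ 1.42790558e-04 -2.08165259e-03 -9.99997823e-01]]
```

```bash
cat >> h.py <<'E'
_p=np.load('pose.npy'); o=_p[:3]; yaw=_p[3]
X=np.array([np.cos(yaw),np.sin(yaw),0]);Y=np.array([-np.sin(yaw),np.cos(yaw),0]); y_chest=Y; Z=np.array([0,0,1.])
h=o+X*.095+Z*.095
def lidp(d,y,zz,a): return h+Y*y+(-X*d*np.cos(a)+Z*d*np.sin(a))+zz*(X*np.sin(a)+Z*np.cos(a))
E
python3 - <<'E'
from h import *
for a in [.95,.85,.75,.65,.55,.45,.35,.25,.15,.06]:
    p=lidp(.168,-.095,.005,a)+Z*(.073+.012*np.tan(a))
    print(a,np.round(p,3))
p=lidp(.168,-.095,.005,.95)+Z*(.073+.012*np.tan(.95)+.03)
rows(p,X)
E
```

```text
0.95 [ 0.561 -0.109  0.324]
0.85 [ 0.548 -0.109  0.311]
0.75 [ 0.536 -0.109  0.297]
0.65 [ 0.524 -0.11   0.283]
0.55 [ 0.514 -0.11   0.267]
0.45 [ 0.506 -0.11   0.251]
0.35 [ 0.499 -0.11   0.235]
0.25 [ 0.494 -0.11   0.217]
0.15 [ 0.49 -0.11  0.2 ]
0.06 [ 0.488 -0.11   0.184]
t 0.1 shift cm [ 48.68 -32.45  -5.08] turn [ -0.1   -0.08 -70.37]
```

Call:
send_rows(
  commands="4 -2.7 -4 0 0 -7 255;8 -5.4 -6 0 0 -14 255;13 -8.6 -6 0 0 -21 255;18 -12 -6 0 0 -28 255;23 -15.4 -6 0 0 -35 255;28 -18.7 -6 0 0 -42 255;33 -22 -6 0 0 -49 255;38 -25.4 -6 0 0 -56 255;43 -28.7 -6 0 0 -63 255;48.7 -32.5 -5.1 -0.1 -0.1 -70.4 255",
)

```text
t: 1.35
eef_pos: [0.5588, -0.1125, 0.3561]
tcp_rot: [2.193, 2.244, -0.001]
force: [0.3, -0.5, 0.1]
gripper_width: 0.002
```

Call:
send_rows(
  commands="0 0 0 0 0 0 255;0 0 0 0 0 0 255",
)

```text
t: 1.6
eef_pos: [0.5573, -0.114, 0.3551]
tcp_rot: [2.2, 2.242, -0.004]
force: [0.2, -0.5, 0.1]
gripper_width: -0.001
```

```bash
python3 - <<'E'
from h import *
p=lidp(.168,-.095,.005,.95)+Z*(.073+.012*np.tan(.95)+.03)
rows(p,X); print(r.state()['eef_pos'],r.state()['force'],r.state()['gripper_width'])
a,_=snap('scene','s2.png'); b,_=snap('top','t2.png')
f=lambda im,y,x:cv2.resize(im[y:y+150,x:x+200],(800,600),interpolation=cv2.INTER_CUBIC)[::1,::1]
cv2.imwrite('pics/d2.png',np.vstack([cv2.resize(f(a,110,170),(500,300)),cv2.resize(f(b,90,160),(500,300))])[:,:,::-1])
E
```

```text
t 1.6 shift cm [0.51 0.42 0.07] turn [-0.08  0.15  0.05]
[ 0.55727222 -0.11404162  0.35507033] [ 0.18644728 -0.45929285  0.07193715] -0.0006251009975297379
```

View pics/d2.png

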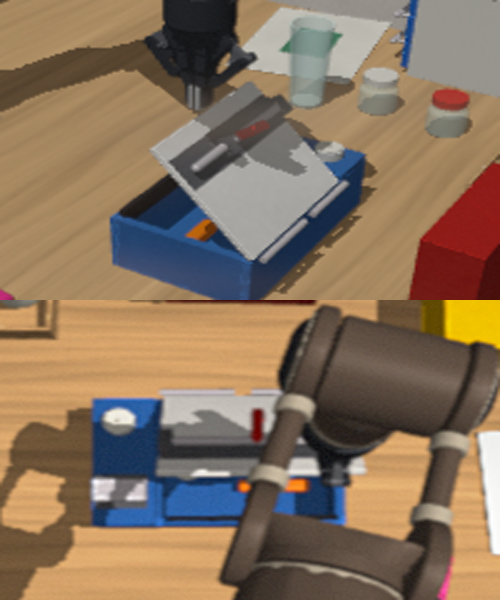

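Call:
send_rows(
  commands="0.4 -0.4 2.2 0 0 0 255;0.4 -0.9 4.4 0 0 0 255;0.4 -1.5 5.1 0 0 0 255;0.4 -2.1 5.8 0 0 0 255;0.4 -2.7 6.5 0 0 0 255;0.4 -3.3 7.2 0 0 0 255;0.4 -3.8 8 0 0 0 255;0.4 -4.3 8.8 0 0 0 255;0.4 -4.7 9.6 0 0 0 255;0.4 -5.1 10.4 0 0 0 255",
)

```text
t: 2.95
eef_pos: [0.5063, -0.1111, 0.251]
tcp_rot: [2.2, 2.241, -0.002]
force: [0.6, 0.3, 1.3]
gripper_width: -0.001
```

Call:
send_rows(
  commands="0 -0.4 0.8 0 0 0 255;0 -0.7 1.6 0 0 0 255;0 -1 2.5 0 0 0 255;0 -1.2 3.4 0 0 0 255;0 -1.4 4.2 0 0 0 255;0 -1.6 5.1 0 0 0 255",
)

```text
t: 3.7
eef_pos: [0.4907, -0.1117, 0.2002]
tcp_rot: [2.199, 2.241, -0.002]
force: [0.4, 0.1, 0.4]
gripper_width: 0.0
```

```bash
python3 - <<'E'
from h import *
print(r.state()['eef_pos'],r.state()['force'])
a,_=snap('scene','s3.png')
cv2.imwrite('pics/d3.png',cv2.resize(a[130:260,190:350],(560,455),interpolation=cv2.INTER_CUBIC)[:,:,::-1])
E
```

```text
[ 0.49067366 -0.11172387  0.20015546] [0.39582871 0.08700914 0.37523311]
```

View pics/d3.png

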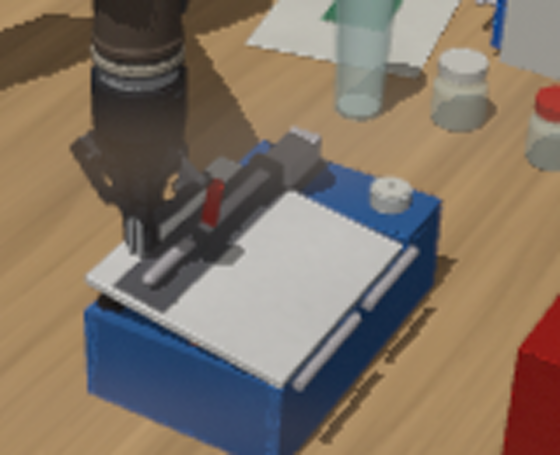

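The lid follows the finger and is nearly down; the knob is at (213,200) in this crop and the bolt is still clear of the keeper.

Call:
send_rows(
  commands="0 0 0.4 0 0 0 255;0 -0.1 0.8 0 0 0 255;0 -0.2 1.2 0 0 0 255;0 -0.2 1.4 0 0 0 255;0 -0.2 1.5 0 0 0 255",
)

```text
t: 4.38
eef_pos: [0.4886, -0.1118, 0.1856]
tcp_rot: [2.199, 2.241, -0.003]
force: [-0.1, 0.3, 1.0]
gripper_width: 0.001
```

Call:
send_rows(
  commands="0 0 0.1 0 0 0 255;0 0 0.2 0 0 0 255;0 0 0.2 0 0 0 255",
)

```text
t: 4.75
eef_pos: [0.4888, -0.1118, 0.1837]
tcp_rot: [2.199, 2.241, -0.002]
force: [-0.0, -0.5, 0.6]
gripper_width: 0.005
```

Call:
send_rows(
  commands="0 0 0.1 0 0 0 255;0 0 0.2 0 0 0 255;0 0 0.3 0 0 0 255",
)

```text
t: 5.12
eef_pos: [0.4888, -0.1118, 0.1815]
tcp_rot: [2.199, 2.241, -0.002]
force: [-2.0, 1.0, 5.9]
gripper_width: 0.001
```

Call:
send_rows(
  commands="0 0 0.1 0 0 0 255;0 0 0.2 0 0 0 255;0 0 0.2 0 0 0 255",
)

```text
t: 5.5
eef_pos: [0.4886, -0.1118, 0.1795]
tcp_rot: [2.2, 2.241, -0.003]
force: [-1.4, 0.0, 6.5]
gripper_width: -0.003
```

Lid is on the seal (6 N). Moving up and over the knob to look with the wrist camera.

Call:
send_rows(
  commands="0 0 -2 0 0 0 255;0 0 -6 0 0 0 255;0 0 -10 0 0 0 128;2 1 -10 0 0 0 0;5.9 2.8 -10 0 0 0 0;5.9 2.8 -10 0 0 0 0;5.9 2.8 -10 0 0 0 0;5.9 2.8 -10 0 0 0 0",
)

```text
t: 6.5
eef_pos: [0.5152, -0.0527, 0.2783]
tcp_rot: [2.2, 2.24, -0.003]
force: [-0.8, 0.5, 0.0]
gripper_width: 1.004
```

```bash
python3 - <<'E'
from h import *
print(r.state()['eef_pos'],r.state()['force'],r.state()['gripper_width'])
w,c=snap('wrist','w1.png'); print(c)
a,_=snap('scene','s4.png')
for im,c,off in ((w,c,0),(a,_,0)):
    hs=cv2.cvtColor(im,cv2.COLOR_RGB2HSV); m=cv2.inRange(hs,(0,150,50),(6,255,255))|cv2.inRange(hs,(175,150,50),(180,255,255))
    n,l,st,ce=cv2.connectedComponentsWithStats(m)
    for i in range(1,n):
        if st[i,4]>15: print(st[i],ce[i])
    for y in (-.05,-.04,-.03): print(y,proj(c,lidp(.14,y,.063,.06)))
big=cv2.resize(a[140:250,200:330],(512,433),interpolation=cv2.INTER_CUBIC)[:160]
cv2.imwrite('pics/d4.png',np.vstack([w,cv2.resize(a[150:225,210:320],(512,216*512//512),interpolation=cv2.INTER_CUBIC)])[:,:,::-1])
E
```

```text
[ 0.51515137 -0.05272822  0.27826668] [-0.82716281  0.47658674  0.00370004] 1.003934745173551
{'fx': 297.2640858576728, 'fy': 297.2640858576728, 'cx': 259.75859547917565, 'cy': 192.62185075491146, 'origin': array([0.51404979, 0.02492358, 0.34947151]), 'orientation': array([2.8313641 , 0.02466102, 0.00431046])}
[255 196  24  37 631] [265.56418384 214.52456418]
-0.05 [263.55336998 235.98286977]
-0.04 [263.6003786  222.40552425]
-0.03 [263.64885339 208.40470932]
[343 154  15  10 113] [349.61946903 158.84955752]
[247 184   4  13  49] [248.59183673 190.04081633]
[ 330  191   61  104 3657] [358.57041291 242.02570413]
-0.05 [247.28758133 185.774834  ]
-0.04 [249.08759739 184.15892249]
-0.03 [250.8689413  182.55977335]
```

View pics/d4.png

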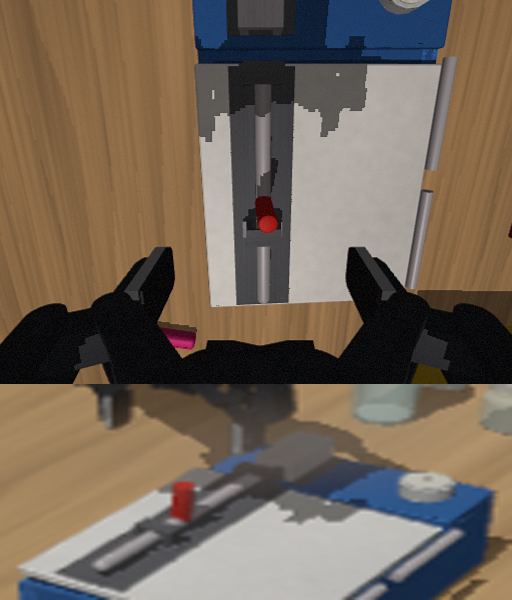

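The wrist view shows the knob top at (267.5, 224), a little right of the jaws' midline (260). The lid rests on the seal and the bolt is drawn back.

```bash
python3 - <<'E'
from h import *
c=r.get_calibration('wrist'); s=r.state(); T=Rm(s['tcp_rot'])
k=onz(c,267.5,224,.167); print('knob',k, (k-h)@X,(k-h)@Y)
print(proj(c,s['eef_pos']+T@[0,0,.11]), proj(c,s['eef_pos']+T@[0,0,.06]))
c2=r.get_calibration('scene'); o1,d1=ray(c,267.5,224); o2,d2=ray(c2,249,184.5)
A=np.c_[d1,-d2]; t=np.linalg.lstsq(A,o2-o1,rcond=None)[0]; print(o1+d1*t[0],o2+d2*t[1])
m=onz(c,262,36,.1275); print('mouth',m,(m-h)@Y, 'knob->mouth',(m-k)@Y)
print('tool',T.T@(k-s['eef_pos'])*100)
E
```

```text
knob [ 0.52081604 -0.05552249  0.167     ] -0.13323715639061837 -0.040935397380632364
[259.22388845 221.31265905] [259.11601416 260.77361971]
[ 0.52084149 -0.05582973  0.16630212] [ 0.51908957 -0.05669532  0.16661932]
mouth [0.51512625 0.0641427  0.1275    ] 0.07881359583895674 knob->mouth 0.11974899321958911
tool [-0.25440282  0.55215971 11.14002658]
```

Call:
send_rows(
  commands="-0.25 0.8 2 3.4 0 0 0;-0.25 0.8 4 3.4 0 0 0;-0.25 0.8 5.5 3.4 0 0 0;-0.25 0.8 6.6 3.4 0 0 0;-0.25 0.8 6.6 3.4 0 0 100;-0.25 0.8 6.6 3.4 0 0 160;-0.25 0.8 6.6 3.4 0 0 180;-0.25 0.8 6.6 3.4 0 0 180;-0.25 0.8 6.6 3.4 0 0 180",
)

```text
t: 7.72
eef_pos: [0.5238, -0.0545, 0.2129]
tcp_rot: [-2.173, -2.214, 0.067]
force: [0.2, 0.2, -0.2]
gripper_width: 0.292
```

```bash
python3 - <<'E'
from h import *
s=r.state(); print(s['eef_pos'],s['force'],s['gripper_width'])
w,c=snap('wrist','w2.png'); cv2.imwrite('pics/d5.png',w[140:,100:420,::-1])
E
```

```text
[ 0.52380759 -0.05451073  0.2128721 ] [ 0.17928023  0.17116799 -0.19915409] 0.2921495088494822
```

View pics/d5.png

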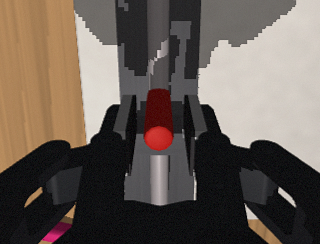

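The knob stands centred between the pads (knob at 159, pads at 133 and 190). Closing.

Call:
send_rows(
  commands="0 0 0 0 0 0 200;0 0 0 0 0 0 210;0 0 0 0 0 0 220;0 0 0 0 0 0 235;0 0 0 0 0 0 255;0 0 0 0 0 0 255;0 0 0 0 0 0 255",
)

```text
t: 8.65
eef_pos: [0.5233, -0.0546, 0.2126]
tcp_rot: [-2.172, -2.213, 0.069]
force: [-4.3, -0.4, 5.4]
gripper_width: 0.141
```

Call:
send_rows(
  commands="0 -0.08 0.1 -0.4 0 0 255;0 -0.16 0.2 -0.86 0 0 255;0 -0.24 0.3 -1.3 0 0 255;0 -0.32 0.4 -1.7 0 0 255;0 -0.32 0.4 -1.7 0 0 255",
)

```text
t: 9.28
eef_pos: [0.5202, -0.0546, 0.2095]
tcp_rot: [-2.187, -2.228, 0.035]
force: [-3.7, -0.0, 7.6]
gripper_width: 0.137
```

Call:
send_rows(
  commands="0 -0.08 0.1 -0.4 0 0 255;0 -0.16 0.2 -0.86 0 0 255;0 -0.2 0.25 -1.1 0 0 255;0 -0.2 0.25 -1.1 0 0 255",
)

```text
t: 9.78
eef_pos: [0.5182, -0.0547, 0.2073]
tcp_rot: [-2.197, -2.238, 0.014]
force: [-5.0, -0.4, 8.7]
gripper_width: 0.139
```

Call:
send_rows(
  commands="0 -0.04 0.05 -0.2 0 0 255;0 -0.08 0.1 -0.4 0 0 255;0 -0.08 0.1 -0.4 0 0 255",
)

```text
t: 10.15
eef_pos: [0.5174, -0.0547, 0.2064]
tcp_rot: [-2.2, -2.242, 0.006]
force: [-4.4, 0.6, 8.5]
gripper_width: 0.14
```

Call:
send_rows(
  commands="0 -0.04 0.05 -0.2 0 0 255;0 -0.06 0.1 -0.3 0 0 255;0 -0.06 0.1 -0.3 0 0 255",
)

```text
t: 10.52
eef_pos: [0.5168, -0.0547, 0.2056]
tcp_rot: [2.198, 2.24, -0.0]
force: [-6.1, -0.3, 10.2]
gripper_width: 0.141
```

Call:
send_rows(
  commands="0 -0.02 0.03 0 0 0 255;0 -0.03 0.05 0 0 0 255;0 -0.03 0.05 0 0 0 255",
)

```text
t: 10.9
eef_pos: [0.5168, -0.0547, 0.2054]
tcp_rot: [2.198, 2.24, 0.0]
force: [-5.4, 0.8, 11.8]
gripper_width: 0.138
```

Call:
send_rows(
  commands="0 -0.06 0 0 0 0 255;0 -0.12 0 0 0 0 255;0 -0.12 0 0 0 0 255",
)

```text
t: 11.28
eef_pos: [0.5165, -0.0547, 0.2055]
tcp_rot: [2.197, 2.238, 0.003]
force: [-2.1, 1.3, 9.5]
gripper_width: 0.141
```

Call:
send_rows(
  commands="0 0 0.03 0 0 0 255;0 0 0.06 0 0 0 255;0 0 0.06 0 0 0 255",
)

```text
t: 11.65
eef_pos: [0.5164, -0.0548, 0.2051]
tcp_rot: [2.197, 2.238, 0.003]
force: [-3.5, 0.5, 10.1]
gripper_width: 0.141
```

Call:
send_rows(
  commands="0 -0.02 0.04 0 0 0 255;0 -0.04 0.08 0 0 0 255;0 -0.04 0.08 0 0 0 255",
)

```text
t: 12.02
eef_pos: [0.5163, -0.0548, 0.2046]
tcp_rot: [2.197, 2.238, 0.004]
force: [-4.3, 1.1, 12.3]
gripper_width: 0.142
```

Call:
send_rows(
  commands="0 -0.02 0.04 0 0 0 255;0 -0.04 0.08 0 0 0 255;0 -0.04 0.08 0 0 0 255",
)

```text
t: 12.4
eef_pos: [0.516, -0.0548, 0.2041]
tcp_rot: [2.197, 2.238, 0.004]
force: [-3.5, 0.7, 12.9]
gripper_width: 0.14
```

Call:
send_rows(
  commands="0 -0.02 0.04 0 0 0 255;0 -0.04 0.08 0 0 0 255;0 -0.04 0.08 0 0 0 255",
)

```text
t: 12.78
eef_pos: [0.516, -0.0548, 0.2039]
tcp_rot: [2.196, 2.237, 0.005]
force: [-5.6, 1.2, 15.5]
gripper_width: 0.138
```

```bash
python3 - <<'E'
from h import *
s=r.state(); print(s['eef_pos'],s['force'],s['gripper_width'])
a,c=snap('scene','s5.png'); w,cw=snap('wrist','w5.png')
for nm,p in (('lid hinge-right top',lidp(0,-.148,.005,0)),('lid front-right top',lidp(.19,-.148,.005,0)),('a=.02',lidp(.19,-.148,.005,.02)),('a=.06',lidp(.19,-.148,.005,.06)),('rim',o-X*.095-Y*.15+Z*.1)): print(nm,proj(c,p))
cv2.imwrite('pics/d6.png',np.vstack([cv2.resize(a[160:240,210:320],(660,480),interpolation=cv2.INTER_CUBIC)])[:,:,::-1])
E
```

```text
[ 0.5159759  -0.05476119  0.20386781] [-5.61273437  1.24091524 15.49914802] 0.13833381322018945
lid hinge-right top [270.15353784 237.81991455]
lid front-right top [213.63442239 214.86816139]
a=.02 [213.62513852 213.85692983]
a=.06 [213.67065897 211.85326272]
rim [213.23443283 215.22606024]
```

View pics/d6.png

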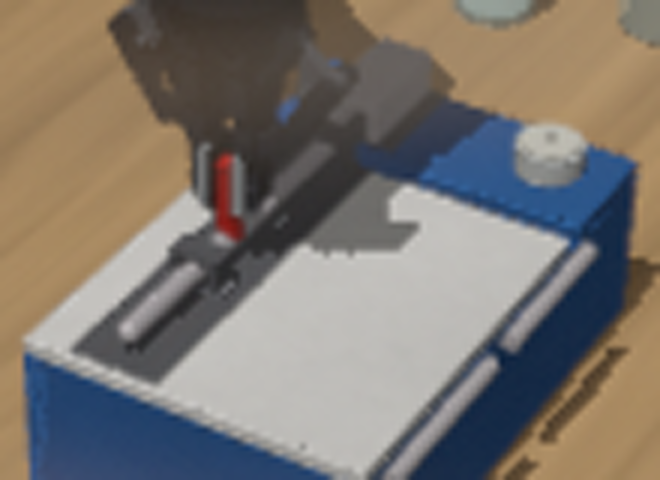

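The lid is flush with the deck, with 15.5 N at the knob and a hard stop. Sliding the bolt now.

Call:
send_rows(
  commands="0.2 0 0 0 0 0 255;0.4 0 0 0 0 0 255;0.6 0 0 0 0 0 255;0.8 0 0 0 0 0 255;1 0 0 0 0 0 255",
)

```text
t: 13.5
eef_pos: [0.5158, -0.0463, 0.2039]
tcp_rot: [2.194, 2.237, 0.001]
force: [-6.2, -4.0, 16.0]
gripper_width: 0.14
```

Call:
send_rows(
  commands="0.1 0 0 0 0 0 255;0.2 0 0 0 0 0 255;0.3 0 0 0 0 0 255;0.4 0 0 0 0 0 255",
)

```text
t: 14.0
eef_pos: [0.5157, -0.0423, 0.2039]
tcp_rot: [2.194, 2.237, 0.001]
force: [-4.8, -4.4, 15.4]
gripper_width: 0.14
```

Call:
send_rows(
  commands="0.1 0 0 0 0 0 255;0.2 0 0 0 0 0 255;0.3 0 0 0 0 0 255;0.4 0 0 0 0 0 255",
)

```text
t: 14.5
eef_pos: [0.5156, -0.0383, 0.2039]
tcp_rot: [2.194, 2.237, 0.001]
force: [-5.3, -4.4, 15.7]
gripper_width: 0.142
```

Call:
send_rows(
  commands="0.1 0 0 0 0 0 255;0.2 0 0 0 0 0 255;0.3 0 0 0 0 0 255",
)

```text
t: 14.88
eef_pos: [0.5156, -0.0352, 0.2039]
tcp_rot: [2.194, 2.237, 0.001]
force: [-4.6, -3.7, 16.6]
gripper_width: 0.144
```

Call:
send_rows(
  commands="0.1 0 0 0 0 0 255;0.2 0 0 0 0 0 255;0.3 0 0 0 0 0 255",
)

```text
t: 15.25
eef_pos: [0.5155, -0.0322, 0.2039]
tcp_rot: [2.194, 2.237, 0.001]
force: [-5.0, -4.7, 16.2]
gripper_width: 0.14
```

Call:
send_rows(
  commands="0.1 0 0 0 0 0 255;0.2 0 0 0 0 0 255;0.3 0 0 0 0 0 255;0.4 0 0 0 0 0 255;0.5 0 0 0 0 0 255",
)

```text
t: 15.88
eef_pos: [0.5153, -0.0272, 0.2039]
tcp_rot: [2.194, 2.237, 0.001]
force: [-5.5, -4.2, 16.8]
gripper_width: 0.143
```

Call:
send_rows(
  commands="0.1 0 0 0 0 0 255;0.2 0 0 0 0 0 255",
)

```text
t: 16.12
eef_pos: [0.5153, -0.0252, 0.2039]
tcp_rot: [2.194, 2.237, 0.001]
force: [-5.8, -4.8, 16.4]
gripper_width: 0.142
```

Call:
send_rows(
  commands="0.1 0 0 0 0 0 255;0.2 0 0 0 0 0 255",
)

```text
t: 16.38
eef_pos: [0.5153, -0.0232, 0.2039]
tcp_rot: [2.194, 2.237, 0.001]
force: [-5.7, -3.9, 15.2]
gripper_width: 0.144
```

Call:
send_rows(
  commands="0.08 0 0 0 0 0 255;0.16 0 0 0 0 0 255",
)

```text
t: 16.62
eef_pos: [0.5152, -0.0216, 0.2039]
tcp_rot: [2.194, 2.237, 0.001]
force: [-5.7, -4.6, 16.3]
gripper_width: 0.141
```

Call:
send_rows(
  commands="0.1 0 0 0 0 0 255;0.2 0 0 0 0 0 255;0.3 0 0 0 0 0 255",
)

```text
t: 17.0
eef_pos: [0.5152, -0.0185, 0.2039]
tcp_rot: [2.194, 2.237, 0.001]
force: [-5.1, -3.8, 17.1]
gripper_width: 0.14
```

Call:
send_rows(
  commands="0.1 0 0 0 0 0 255;0.2 0 0 0 0 0 255;0.3 0 0 0 0 0 255",
)

```text
t: 17.38
eef_pos: [0.5151, -0.0155, 0.2039]
tcp_rot: [2.194, 2.237, 0.001]
force: [-5.9, -3.6, 16.1]
gripper_width: 0.137
```

Call:
send_rows(
  commands="0.1 0 0 0 0 0 255;0.2 0 0 0 0 0 255;0.3 0 0 0 0 0 255",
)

```text
t: 17.75
eef_pos: [0.515, -0.0125, 0.2039]
tcp_rot: [2.194, 2.237, 0.001]
force: [-5.4, -4.2, 15.0]
gripper_width: 0.14
```

Call:
send_rows(
  commands="0.1 0 0 0 0 0 255;0.2 0 0 0 0 0 255;0.3 0 0 0 0 0 255",
)

```text
t: 18.12
eef_pos: [0.515, -0.0095, 0.2039]
tcp_rot: [2.194, 2.237, 0.001]
force: [-5.5, -4.8, 15.8]
gripper_width: 0.141
```

Call:
send_rows(
  commands="0.1 0 0 0 0 0 255;0.2 0 0 0 0 0 255;0.3 0 0 0 0 0 255",
)

```text
t: 18.5
eef_pos: [0.5149, -0.0064, 0.2039]
tcp_rot: [2.194, 2.237, 0.001]
force: [-5.5, -4.4, 16.6]
gripper_width: 0.14
```

Call:
send_rows(
  commands="0.1 0 0 0 0 0 255;0.2 0 0 0 0 0 255;0.3 0 0 0 0 0 255",
)

```text
t: 18.88
eef_pos: [0.5148, -0.0034, 0.2039]
tcp_rot: [2.194, 2.237, 0.001]
force: [-5.4, -3.7, 17.2]
gripper_width: 0.139
```

Call:
send_rows(
  commands="0.1 0 0 0 0 0 255;0.2 0 0 0 0 0 255;0.3 0 0 0 0 0 255",
)

```text
t: 19.25
eef_pos: [0.5148, -0.0004, 0.2039]
tcp_rot: [2.194, 2.237, 0.001]
force: [-6.1, -4.3, 15.5]
gripper_width: 0.138
```

Call:
send_rows(
  commands="0.1 0 0 0 0 0 255;0.2 0 0 0 0 0 255;0.3 0 0 0 0 0 255",
)

```text
t: 19.62
eef_pos: [0.5147, 0.0026, 0.2038]
tcp_rot: [2.194, 2.237, 0.001]
force: [-4.9, -4.6, 16.9]
gripper_width: 0.141
```

Call:
send_rows(
  commands="0.1 0 0 0 0 0 255;0.2 0 0 0 0 0 255;0.2 0 0 0 0 0 255",
)

```text
t: 20.0
eef_pos: [0.5146, 0.0047, 0.2038]
tcp_rot: [2.194, 2.237, 0.001]
force: [-6.7, -3.7, 17.7]
gripper_width: 0.137
```

```bash
python3 - <<'E'
from h import *
s=r.state(); print(s['eef_pos'],s['force'],s['gripper_width'])
a,c=snap('scene','s6.png'); w,cw=snap('wrist','w6.png')
cv2.imwrite('pics/d7.png',np.vstack([cv2.resize(a[160:230,210:320],(512,326),interpolation=cv2.INTER_CUBIC),w[110:]])[:,:,::-1])
E
```

```text
[0.51463661 0.00473767 0.20382528] [-6.72318278 -3.66280366 17.69732952] 0.13732241856198413
```

View pics/d7.png

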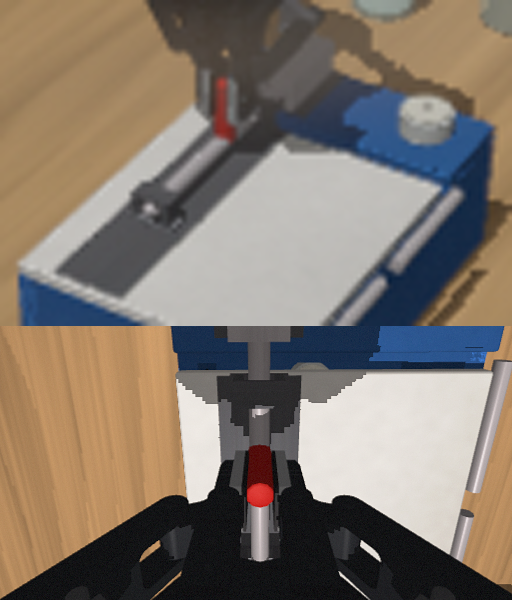

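The bolt has moved with the knob and enters the keeper; no slip. Continuing by feel.

Call:
send_rows(
  commands="0.1 0 0 0 0 0 255;0.2 0 0 0 0 0 255;0.2 0 0 0 0 0 255",
)

```text
t: 20.48
eef_pos: [0.5146, 0.0067, 0.2038]
tcp_rot: [2.195, 2.237, 0.001]
force: [-6.2, -3.9, 16.8]
gripper_width: 0.139
```

Call:
send_rows(
  commands="0.1 0 0 0 0 0 255;0.2 0 0 0 0 0 255;0.2 0 0 0 0 0 255",
)

```text
t: 20.85
eef_pos: [0.5146, 0.0088, 0.2039]
tcp_rot: [2.195, 2.237, 0.001]
force: [-6.4, -3.8, 17.0]
gripper_width: 0.141
```

Call:
send_rows(
  commands="0.1 0 0 0 0 0 255;0.2 0 0 0 0 0 255;0.2 0 0 0 0 0 255",
)

```text
t: 21.22
eef_pos: [0.5145, 0.0102, 0.2039]
tcp_rot: [2.194, 2.237, 0.0]
force: [-6.8, -5.7, 16.9]
gripper_width: 0.134
```

Call:
send_rows(
  commands="0.05 0 0 0 0 0 255;0.1 0 0 0 0 0 255;0.1 0 0 0 0 0 255",
)

```text
t: 21.6
eef_pos: [0.5145, 0.0107, 0.2039]
tcp_rot: [2.193, 2.237, -0.001]
force: [-5.8, -7.1, 16.3]
gripper_width: 0.146
```

Call:
send_rows(
  commands="0.05 0 0 0 0 0 255;0.1 0 0 0 0 0 255;0.15 0 0 0 0 0 255;0.15 0 0 0 0 0 255",
)

```text
t: 22.1
eef_pos: [0.5145, 0.0115, 0.2039]
tcp_rot: [2.192, 2.237, -0.003]
force: [-6.0, -8.9, 17.1]
gripper_width: 0.14
```

Call:
send_rows(
  commands="0.05 0 0 0 0 0 255;0.1 0 0 0 0 0 255;0.12 0 0 0 0 0 255;0.12 0 0 0 0 0 255",
)

```text
t: 22.6
eef_pos: [0.5145, 0.0121, 0.2039]
tcp_rot: [2.191, 2.236, -0.004]
force: [-6.1, -11.7, 19.1]
gripper_width: 0.142
```

Call:
send_rows(
  commands="0 0 -0.1 0 0 0 255;0 0 -0.2 0 0 0 255;0 0 -0.2 0 0 0 255",
)

```text
t: 22.98
eef_pos: [0.5144, 0.0122, 0.2041]
tcp_rot: [2.191, 2.236, -0.004]
force: [-2.2, -11.8, 7.5]
gripper_width: 0.141
```

Call:
send_rows(
  commands="0 -0.05 -0.1 0 0 0 255;0 -0.1 -0.2 0 0 0 255;0 -0.1 -0.2 0 0 0 255",
)

```text
t: 23.35
eef_pos: [0.5143, 0.0122, 0.2053]
tcp_rot: [2.189, 2.235, -0.0]
force: [4.1, -11.5, -0.2]
gripper_width: 0.142
```

Call:
send_rows(
  commands="-0.08 0.08 0 0 0 0 255;-0.15 0.08 0 0 0 0 255;-0.15 0.08 0 0 0 0 255",
)

```text
t: 23.72
eef_pos: [0.5145, 0.0119, 0.2053]
tcp_rot: [2.193, 2.236, 0.001]
force: [1.9, -7.0, 1.2]
gripper_width: 0.141
```

Call:
send_rows(
  commands="-0.08 0.05 0 0 0 0 255;-0.15 0.05 0 0 0 0 255;-0.15 0.05 0 0 0 0 255",
)

```text
t: 24.1
eef_pos: [0.5145, 0.0117, 0.2052]
tcp_rot: [2.195, 2.237, 0.002]
force: [2.5, -5.2, 2.2]
gripper_width: 0.14
```

Call:
send_rows(
  commands="-0.08 0 0 0 0 0 255;-0.14 0 0 0 0 0 255;-0.14 0 0 0 0 0 255",
)

```text
t: 24.48
eef_pos: [0.5145, 0.0112, 0.2053]
tcp_rot: [2.196, 2.238, 0.004]
force: [5.2, -3.3, 1.1]
gripper_width: 0.142
```

Call:
send_rows(
  commands="0 0.1 0 0 0 0 255;0 0.1 0 0 0 0 200;0 0.1 0 0 0 0 150;0 0.1 0 0 0 0 100;0 0.1 0 0 0 0 80;0 0.1 0 0 0 0 80",
)

```text
t: 25.22
eef_pos: [0.514, 0.0113, 0.2046]
tcp_rot: [2.199, 2.24, -0.0]
force: [-0.3, -0.4, -0.1]
gripper_width: 0.686
```

```bash
python3 - <<'E'
from h import *
s=r.state(); print(s['eef_pos'],s['force'],s['gripper_width'])
w,cw=snap('wrist','w7.png'); cv2.imwrite('pics/d8.png',w[:,:,::-1])
E
```

```text
[0.51395133 0.01126102 0.20457304] [-0.29542658 -0.35589452 -0.11192503] 0.6862720118925181
```

View pics/d8.png

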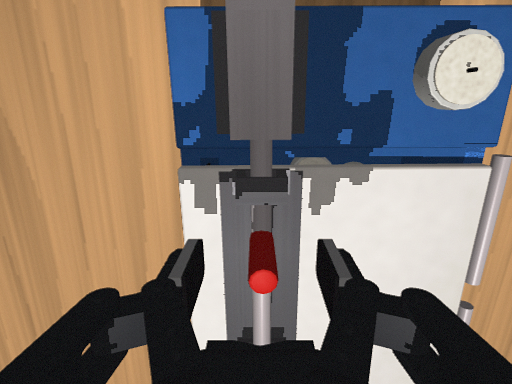

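The knob is free of both pads (knob at 263,281; pads at 203 and 317). The bolt runs into the keeper at row 139. Retreating, then a final check.

Call:
send_rows(
  commands="0 0 -1 0 0 0 80;0 0 -3 0 0 0 60;0 0 -6 0 0 0 60;0 0 -9 0 0 0 60;0 0 -13 0 0 0 60;0 -4 -15 0 0 0 60;0 -8 -15 0 0 0 60;-4 -12 -15 0 0 0 60;-8 -16 -15 0 0 0 60;-8 -16 -15 0 0 0 60",
)

```text
t: 26.52
eef_pos: [0.3534, -0.0732, 0.3551]
tcp_rot: [2.203, 2.233, -0.0]
force: [0.7, -0.3, -0.6]
gripper_width: 0.766
```

```bash
python3 - <<'E'
from h import *
s=r.state(); print(s['t'],s['eef_pos'],s['force'])
t,c=snap('top','t9.png'); a,cs=snap('scene','s9.png')
t0=cv2.imread('pics/t1.png')[:,:,::-1]
hs=cv2.cvtColor(a,cv2.COLOR_RGB2HSV); m=cv2.inRange(hs,(0,150,50),(6,255,255)); m[:,:240]=0; m[:,300:]=0
for y in (.02,.025,.03): print('knob proj',y,proj(cs,lidp(.14,y,.063,.01)), proj(cs,lidp(.14,y,.063,.06)))
ys,xs=np.nonzero(m); print(xs.min(),xs.max(),ys.min(),ys.max())
cv2.imwrite('pics/d9.png',np.vstack([cv2.resize(a[150:240,205:325],(640,480),interpolation=cv2.INTER_CUBIC)])[:,:,::-1])
E
```

```text
26.525 [ 0.3533951  -0.07315061  0.35514299] [ 0.73217332 -0.31615575 -0.60390922]
knob proj 0.02 [258.50487032 176.36779568] [259.50549033 174.80656532]
knob proj 0.025 [259.34385106 175.61296025] [260.34519137 174.05274839]
knob proj 0.03 [260.17862782 174.86190716] [261.18066862 173.30272325]
258 260 176 187
```

View pics/d9.png

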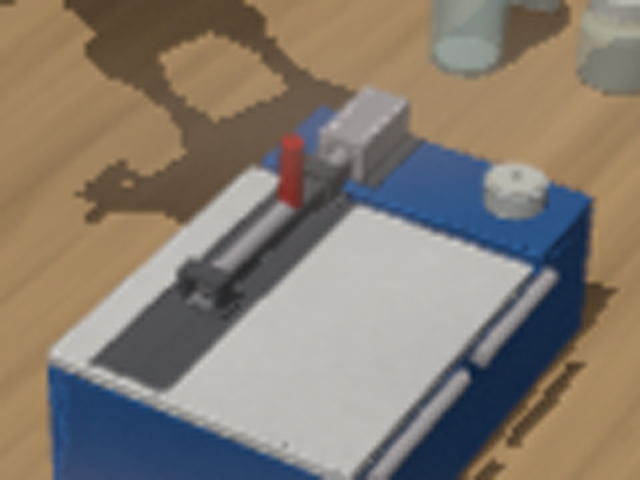

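```bash
python3 -c "
from station import r
print(r.job_done())"
```

```text
the job is handed in; nothing more can be done
None
```

The chest is locked and I handed the job in at about 26.6 s of the 72 s allowed; the handing-in gives no verdict.

**What I did**
- I pushed the lid down onto its seal with closed fingers near its bare front corner. The bolt was still about 17 mm short of the keeper by my camera estimate.
- I pinched the red knob and pressed the lid flush, which took about 15–16 N.
- I slid the bolt about 66 mm. The force held at about 4 N (sliding friction), then rose over the last 2 mm or so to 11.7 N on the tool. That puts roughly 7–8 N on the buffer.
- I eased off the lid first, then most of the sideways force, without pulling the bolt back. Then I opened the jaws and moved clear.

**Last checks**
- The final picture shows the lid held down, the bolt inside the keeper, the tea light on the deck and nothing touching the chest. The wrist force reads about zero.
- I did not measure the force left on the buffer after letting go. I expect about 4 N or more, from the unloading readings and the 4 N friction.
- I did not measure how far the bystanders moved. The arm never went near them.
- **One disagreement:** my camera estimate put the tip about 48 mm inside the keeper when it met the buffer. The task gives 44 mm at most, so the estimate is a few millimetres off. The gradual, springy rise in force still points to the buffer.

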